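# Set up the gel casting tray

## Robot

A 7-joint arm with a two-finger parallel gripper is mounted at the origin on a cart in front of the work surface, level with it; the furniture and walls round the work are solid. World frame = base frame: x ahead of the robot, y to its left, z up, the work surface at z = 0. Lengths are in mm, angles in rad, forces in N, time in s.
With the tool pointing down it reaches from about 425 to 950 mm from the base axis. Payload 4.7 kg.
Tool frame: the origin (TCP) lies midway between the tips of the shut fingers; the grasp point (between the pads) lies 19 mm behind it; z points along the fingers, y is the line along which they close (so a half turn about z gives the same grasp; the last joint's range is limited). The gripper opens to 87 mm and grips with 3 to 60 N. Pads are 19 mm wide; open, the fingers measure 117 mm over their backs; the gripper's body (75 mm by 190 mm) begins 51 mm behind the grasp point.
Start: joints at [1.078, 0.469, -0.049, 1.532, 0.024, 1.141, -0.082], TCP at [302.008, -603.689, 222.573] pointing down, gripper open.
Joint ranges: [-2.59, 2.59], [-0.33, 1.99], [-1.39, 1.29], [0.1, 2.45], [-1.04, 4.18], [0.21, 1.99], [-2.66, 2.66]. Speed limits (rad/s): [2.57, 2.57, 3.14, 3.14, 3.14, 3.14, 3.14].

## Interface

Orientations are given as [roll, pitch, yaw] about the fixed x, y, z axes, in that order (R = Rz(yaw) Ry(pitch) Rx(roll)).
In Python, from rig import ctrl gives the robot as it stands. Calls block until the motion is done:
- ctrl.reach(position, orientation): joint-space move of the TCP to a pose.
- ctrl.servo_line(position, v=150, orientation=None): straight line of the TCP; orientation=None keeps the orientation; v is the mean speed in mm/s.
- ctrl.goto_joints(angles): joint-space move.
- ctrl.set_gripper(opening, force=None): finger opening in mm; force is the grip in N (None keeps the last); returns when the fingers have stopped.
- ctrl.dwell(seconds).
- ctrl.inverse_kinematics(position, orientation): joint angles nearest the present ones, or None.
- ctrl.read_state(): the state.
- ctrl.snapshot(name): name is "scene" or "top"; returns a dict with "pixels" (480x640x3 uint8, red, green, blue), "camera_matrix" (3x3 intrinsics, pixels), "R" (3x3) and "t" (3): a world point X has camera coordinates R X + t. Camera axes: x right, y down, z forward; pixel columns grow to the right and rows downward; lengths in mm; the calibration is good to about 2 mm. A picture is of the moment at which its call begins. There is no depth.
A pose or a line that the arm cannot do raises ctrl.PlanningError and nothing moves.
- ctrl.finish_job(): hands the job in; it is judged then, once.
The state is a dict: "clock": time; "q": joint angles; "qd": joint speeds; "tau": joint torques, N m; "position": TCP position; "tcp_rot": TCP orientation; "wrist_force": force on the tool from outside, world axes, zero at the start; "torque": the same for the moment, N m; "finger_gap": finger opening in mm; "grip_force": force on a finger pad.
Only numpy, scipy, OpenCV 4.12 (cv2) and the standard library are available. Lean on these libraries where they do the work, as an engineer would, in place of code of your own. Each camera call takes 0.05 s, during which the arm holds its last target. There are 200 camera calls.

## Task

Get the gel casting tray ready for pouring: take the two end gates out of the drying stand and stand one upright in the slot at each end of the tray, down to the floor. Only when both gates are in, stand the toothed comb upright in the remaining comb notch, teeth down, fully home. Do not force any part into the tray, and leave the bottles, boxes, dish and roll round about where they are.

Things in the scene. Friction and masses are not known exactly. Their poses are not given: they have to be found in the camera images.
- casting_tray: Fixed grey casting tray, 150 mm (its x) by 116 mm (its y), 54 mm high, open at both x ends. Origin: centre of the underside, z up. Floor 6 mm thick. Two side walls along x (inner faces y = +-44 mm, outer +-58 mm) have upright grooves facing each other, groove backs at y = +-54 mm. Groove mouths are bevelled at 45 degrees, z = 50 to 54 mm. Four foot lugs reach y = +-75 mm.
- slot_near (a point): Centre of one end slot at floor level: tray x = -60, y = 0, z = 6 mm. Axes as the tray's. The slot is 11 mm wide (x) and 108 mm long between groove backs (y); it runs down to the tray floor.
- slot_far (a point): The same for the end slot at the tray's other end: tray x = +60, y = 0, z = 6 mm.
- comb_notch (a point): Centre of the comb notch at the level of its bottom: tray x = -20, y = 0, z = 30 mm. 10 mm wide (x). The grooves stop at z = 30 mm, where the comb's shoulders rest; between the walls the space is open down to the floor.
- drying_stand: Fixed dark steel stand, base 196 mm (its x) by 120 mm (its y). Origin: centre of the underside, z up. Three lanes one behind the other each hold one plate, leaning 20 degrees from vertical, its top towards the stand's -x (roughly towards the robot). Which plate is in which lane varies. Neighbouring plates are 48 mm apart face to face: open the fingers only partly here.
- lane0 (a point): Lane at stand x = -60 mm; the point is the middle of the foot of the plate standing there, 14 mm above the bench. Lip on the plate's +x side, 14 mm up the plate; two back arms on its -x side, at y = +-40 to +-52 mm, 62 mm up the plate. Between the arms both faces are free above the lip.
- lane1 (a point): The middle lane, at stand x = 0, built like lane0.
- lane2 (a point): The lane at stand x = +60 mm, built like lane0.
- gate_a: White end gate: plain flat plate 8 mm thick (its x), 104 mm long (its y), 70 mm high (its z), 40 to 85 g. Origin: centre of its lower edge, z up the plate. Seated, its lower edge is on the tray floor, 6 mm above the tray's underside. The two gates are alike; either goes in either end slot, either way round.
- gate_b: The other white end gate, the same as gate_a.
- comb: White comb: plate 8 mm thick (its x), 104 mm long (its y), 100 mm high (its z), 55 to 115 g. The lowest 22 mm are six teeth spanning only the middle 78 mm; beside them the plate's ends form shoulders 22 mm above the tooth tips. Origin: centre of the line of tooth tips, z up the plate. Seated, its origin is 8 mm above the tray's underside. Either way round.
- bottle_buffer: Bystander: white screw-cap bottle with a blue cap, 64 mm across, 135 mm tall. Origin: centre of its underside.
- bottle_small: Bystander: small brown screw-cap bottle, 40 mm across, 75 mm tall. Origin: centre of its underside.
- cryo_box: Bystander: small white card freezer box, 71 x 70 x 52 mm. Origin: centre of its underside.
- petri_dish: Bystander: closed culture dish lying flat, 90 mm across, 16 mm tall. Origin: centre of its underside.
- cuvette_box: Bystander: white box, 62 x 100 x 39 mm. Origin: centre of its underside.
- parafilm_roll: Bystander: white roll of sealing film on its end, 55 mm across, 51 mm tall. Origin: centre of its underside.

How it is judged (in metres and radians):
On the way, in this order (a step that is already met when the one before it is completed fails the run):
1. both end gates stand in the tray's end slots, down on the floor ((((x of gate_a in the frame of casting_tray between -0.064 and -0.056 m and y of gate_a in the frame of casting_tray between -0.006 and 0.006 m and z of gate_a in the frame of casting_tray between 0.003 and 0.009 m and angle between gate_a's own z axis and vertical below 0.15 rad and angle between the y axis of gate_a and the y axis of casting_tray, either way round below 0.1 rad) and (x of gate_b in the frame of casting_tray between 0.056 and 0.064 m and y of gate_b in the frame of casting_tray between -0.006 and 0.006 m and z of gate_b in the frame of casting_tray between 0.003 and 0.009 m and angle between gate_b's own z axis and vertical below 0.15 rad and angle between the y axis of gate_b and the y axis of casting_tray, either way round below 0.1 rad)) or ((x of gate_a in the frame of casting_tray between 0.056 and 0.064 m and y of gate_a in the frame of casting_tray between -0.006 and 0.006 m and z of gate_a in the frame of casting_tray between 0.003 and 0.009 m and angle between gate_a's own z axis and vertical below 0.15 rad and angle between the y axis of gate_a and the y axis of casting_tray, either way round below 0.1 rad) and (x of gate_b in the frame of casting_tray between -0.064 and -0.056 m and y of gate_b in the frame of casting_tray between -0.006 and 0.006 m and z of gate_b in the frame of casting_tray between 0.003 and 0.009 m and angle between gate_b's own z axis and vertical below 0.15 rad and angle between the y axis of gate_b and the y axis of casting_tray, either way round below 0.1 rad)))), for 0.2 s.
2. the comb stands fully home in the comb notch (x of comb in the frame of casting_tray between -0.024 and -0.016 m and y of comb in the frame of casting_tray between -0.006 and 0.006 m and z of comb in the frame of casting_tray between 0.005 and 0.011 m and angle between comb's own z axis and vertical below 0.15 rad and angle between the y axis of comb and the y axis of casting_tray, either way round below 0.1 rad), for 0.2 s.
At the end, for the whole second after the job is handed in: One gate in each end slot (either way) and the comb in the comb notch, teeth down: each within 4 mm of its slot's centre across the slot, 6 mm along it, 3 mm of its seated height, within 0.15 rad of upright and 0.1 rad of parallel to the slot, and at rest (all of step 2 and (((x of gate_a in the frame of casting_tray between -0.064 and -0.056 m and y of gate_a in the frame of casting_tray between -0.006 and 0.006 m and z of gate_a in the frame of casting_tray between 0.003 and 0.009 m and angle between gate_a's own z axis and vertical below 0.15 rad and angle between the y axis of gate_a and the y axis of casting_tray, either way round below 0.1 rad) and (x of gate_b in the frame of casting_tray between 0.056 and 0.064 m and y of gate_b in the frame of casting_tray between -0.006 and 0.006 m and z of gate_b in the frame of casting_tray between 0.003 and 0.009 m and angle between gate_b's own z axis and vertical below 0.15 rad and angle between the y axis of gate_b and the y axis of casting_tray, either way round below 0.1 rad)) or ((x of gate_a in the frame of casting_tray between 0.056 and 0.064 m and y of gate_a in the frame of casting_tray between -0.006 and 0.006 m and z of gate_a in the frame of casting_tray between 0.003 and 0.009 m and angle between gate_a's own z axis and vertical below 0.15 rad and angle between the y axis of gate_a and the y axis of casting_tray, either way round below 0.1 rad) and (x of gate_b in the frame of casting_tray between -0.064 and -0.056 m and y of gate_b in the frame of casting_tray between -0.006 and 0.006 m and z of gate_b in the frame of casting_tray between 0.003 and 0.009 m and angle between gate_b's own z axis and vertical below 0.15 rad and angle between the y axis of gate_b and the y axis of casting_tray, either way round below 0.1 rad))) and linear speed of each of gate_a, gate_b, comb below 0.02 m/s); the robot touches nothing.
It fails at once if a bystander is moved more than 20 mm or tipped over (distance of any of bottle_buffer, bottle_small, cryo_box, petri_dish, cuvette_box, parafilm_roll from where it was at the start of the episode above 0.02 m or angle between any of bottle_buffer, bottle_small, cryo_box, petri_dish, cuvette_box, parafilm_roll's own z axis and vertical above 0.4 rad).
It fails at once if a part is forced into the tray (more than 60 N) (contact force between any of gate_a, gate_b, comb and casting_tray above 60 N).
It also fails if it takes over 72 s, if anything falls off the work surface, if the arm or the gripper's body presses on something with over 40 N, if the wrist force passes 120 N, or if a joint passes its speed limit or range.

## Working session

There is one attempt and no reset: what is moved stays moved. The work goes in short steps, each a Python script; the robot and the scene stay as the last script left them, time stands still between calls to the robot, and variables do not carry over. Pictures are saved under pics/ and viewed, at most 10 in all, crops included, and the job is handed in when it is done.

```bash
ls; mkdir -p pics; python3 - <<'E'
from rig import ctrl
import cv2,numpy as np
for n in("scene","top"):
    s=ctrl.snapshot(n); cv2.imwrite(f"pics/{n}0.png",s["pixels"][:,:,::-1]); np.savez(f"{n}0.npz",**s)
    print(n,s["camera_matrix"],s["R"],s["t"], -s["R"].T@s["t"])
st=ctrl.read_state();print(st["clock"],st["tcp_rot"],st["wrist_force"])
E
```

```text
pics
scene [[476.00251622   0.         322.49196034]
 [  0.         476.00251622 233.30527228]
 [  0.           0.           1.        ]] [[-0.7006408  -0.71350752  0.00308021]
 [-0.51890007  0.50657017 -0.68857053]
 [ 0.48973991 -0.48403893 -0.72516283]] [430.21514842 267.90557506 731.86921709] [ 82.016947   525.50196543 713.87108552]
top [[591.17980871   0.         319.2386257 ]
 [  0.         591.17980871 242.22823717]
 [  0.           0.           1.        ]] [[ 0.01703731 -0.99977941  0.01228252]
 [-0.99497162 -0.01816543 -0.09849616]
 [ 0.09869755 -0.01054265 -0.99506163]] [  50.3065122   549.14419477 1182.58404678] [ 428.80764744   72.73842905 1230.21471376]
0.1 [-3.13981334e+00  6.73499239e-05  4.63840413e-01] [ 0.07061215 -0.25815686 -0.61952133]
```

View pics/scene0.png

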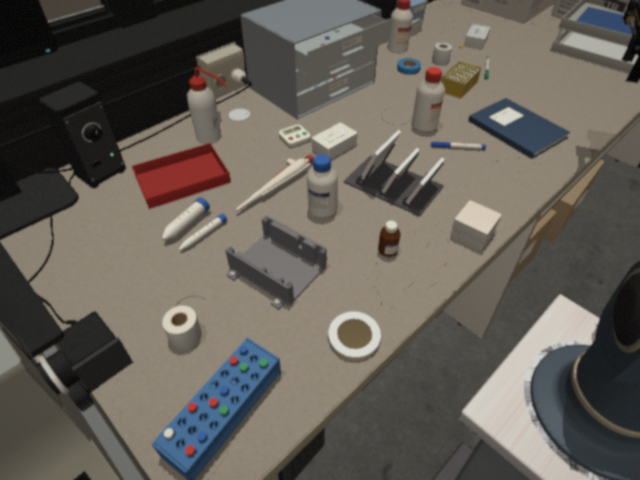

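View pics/top0.png

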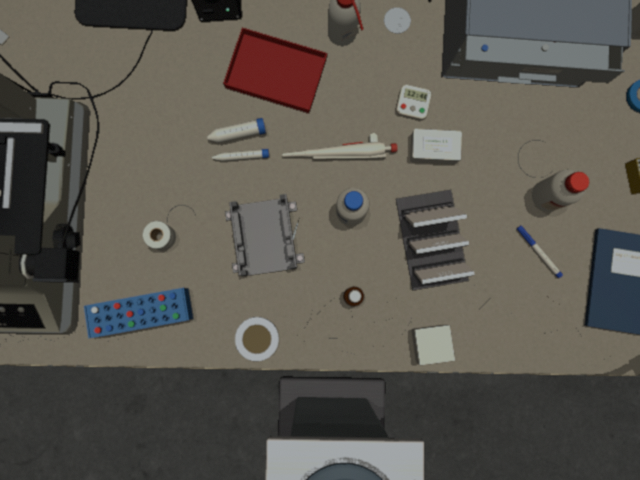

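The scene shows the tray at about (278,258) and the stand with three plates at about (398,172). In the top view the tray is at (265,237), with its walls running roughly along world x, and the stand is at (435,240). Next I'll enlarge both.

```bash
python3 - <<'E'
import cv2,numpy as np
a=cv2.imread("pics/top0.png");b=cv2.imread("pics/scene0.png")
f=lambda i,x,y,w,h,k:cv2.convertScaleAbs(cv2.resize(i[y:y+h,x:x+w],(w*k,h*k),interpolation=cv2.INTER_CUBIC),alpha=1.6)
cv2.imwrite("pics/c1.png",np.hstack([f(a,215,185,100,100,4),f(a,390,180,100,120,4)[:400]]))
cv2.imwrite("pics/c2.png",np.hstack([f(b,220,210,115,100,3),f(b,340,120,115,100,3)]))
cv2.imwrite("pics/c.png",np.vstack([cv2.imread("pics/c1.png")[:,:690*2][:, :800],])) 
E
```

```text
(no output)
```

View pics/c1.png

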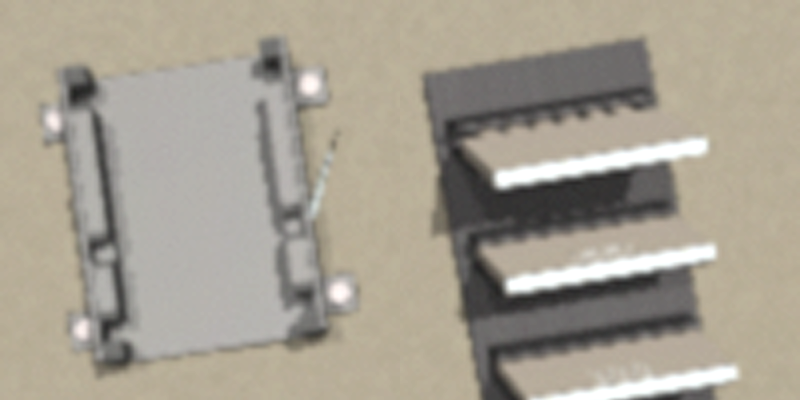

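View pics/c2.png

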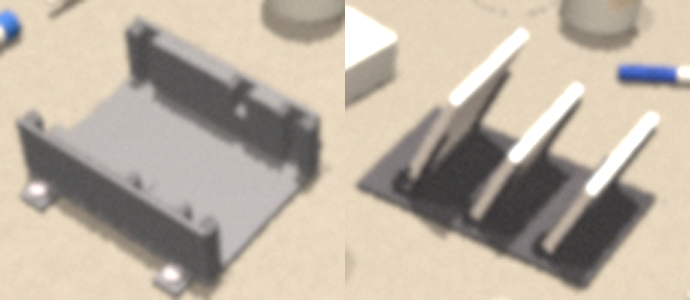

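The crops show that the comb notches are nearer the robot, so tray +x points away from it, at a yaw of about +8°. The tall toothed comb is in lane 2 (far), with gates in lanes 0 and 1. The lug bolts, at crop (52,120), (82,330), (312,85) and (342,293), and the white top edges give clean measurements.

```bash
cat > h.py <<'E'
import cv2,numpy as np
from scipy.spatial.transform import Rotation as Ro
def ray(s,px,z):
    d=s["R"].T@np.linalg.inv(s["camera_matrix"])@np.array([px[0],px[1],1.]); o=-s["R"].T@s["t"]
    return o+d*(z-o[2])/d[2]
def proj(s,X):
    p=s["camera_matrix"]@(s["R"]@np.asarray(X,float)+s["t"]); return p[:2]/p[2]
def blobs(s,roi,th,amin,amax):
    x,y,w,h=roi; g=s["pixels"][y:y+h,x:x+w].astype(int).min(2)
    c,_=cv2.findContours((g>th).astype(np.uint8),0,1); out=[]
    n,l,st,cen=cv2.connectedComponentsWithStats((g>th).astype(np.uint8))
    for i in range(1,n):
        if amin<=st[i,4]<=amax:
            m=l==i; ys,xs=np.nonzero(m); wt=(g[m]-th+1.); 
            c=np.array([(xs*wt).sum(),(ys*wt).sum()])/wt.sum()+[x,y]
            v=np.linalg.svd(np.c_[xs,ys]-np.c_[xs,ys].mean(0),full_matrices=False)[2][0]
            e=(np.c_[xs,ys]+[x,y]-c)@v
            out.append((c,v,e.min(),e.max(),st[i,4]))
    return out
E
python3 - <<'E'
from h import *
for n,rt,rs in(("top",(222,188,85,95),(395,195,90,95)),("scene",(222,215,110,95),(345,120,105,95))):
    s=dict(np.load(n+"0.npz"))
    for th in((130,115) if n=="top" else (120,)):
        print(n,th,"tray");[print(b[0].round(1),b[4],ray(s,b[0],6).round(1)) for b in blobs(s,rt,th,3,60)]
    for th in(150,):
        print(n,th,"stand")
        for b in sorted(blobs(s,rs,th,30,2000),key=lambda b:b[0][1]):
            for z in (79.8,108):
                P=[ray(s,b[0]+b[1]*k,z) for k in(b[2],0,b[3])]
                d=P[2]-P[0]; print(z,b[0].round(1),b[4],P[1].round(1),np.linalg.norm(d).round(1),np.degrees(np.arctan2(d[1],d[0])).round(1))
    g=s["pixels"].astype(int).min(2);print("max",g[rs[1]:rs[1]+90,rs[0]:rs[0]+90].max())
E
```

```text
top 130 tray
[292.2 205.6] 15 [626.2 117.7   6. ]
[227.8 214.8] 8 [604.3 251.5   6. ]
[299.5 257.6] 16 [517.5 100.2   6. ]
[234.9 267. ] 10 [495.6 233.4   6. ]
top 115 tray
[292.1 205.6] 27 [626.3 117.8   6. ]
[227.8 214.7] 15 [604.4 251.5   6. ]
[293.8 234.4] 10 [565.6 113.    6. ]
[299.6 257.5] 26 [517.6 100.    6. ]
[235.  266.9] 16 [495.7 233.2   6. ]
top 150 stand
79.8 [440.  219.9] 137 [ 591.3 -176.4   79.8] 102.6 100.6
108 [440.  219.9] 137 [ 587.3 -170.3  108. ] 100.0 100.6
79.8 [442.  246.6] 129 [ 538.7 -180.    79.8] 100.1 100.6
108 [442.  246.6] 129 [ 536.  -173.8  108. ] 97.7 100.6
79.8 [447.7 276.8] 127 [ 479.8 -191.    79.8] 100.0 100.6
108 [447.7 276.8] 127 [ 478.5 -184.5  108. ] 97.5 100.6
max 167
scene 120 tray
[245.  215.6] 4 [712.2 134.4   6. ]
[256.4 216.2] 14 [693.7 118.4   6. ]
[277.8 216.8] 8 [660.9  87.    6. ]
[304.6 219.6] 9 [614.8  52.1   6. ]
[244.4 219.9] 8 [702.8 143.4   6. ]
[292.6 221.5] 13 [628.3  74.    6. ]
[296.4 224. ] 26 [617.4  73.2   6. ]
[303.6 226.6] 22 [601.2  67.7   6. ]
[229.5 226.6] 5 [708.7 177.9   6. ]
[244.5 226.5] 4 [687.2 155.3   6. 
[... 1412 characters left out ...]
]
[258.  306.3] 20 [512.3 261.8   6. ]
[296.1 306.9] 17 [463.5 213.9   6. ]
[222.7 306.8] 6 [555.4 307.6   6. ]
[270.7 308.4] 3 [492.8 248.5   6. ]
[315.2 308.2] 4 [437.6 191.4   6. ]
[327.7 308.3] 18 [421.9 175.6   6. ]
scene 150 stand
79.8 [348.4 131.9] 100 [ 698.4 -166.2   79.8] 54.4 139.1
108 [348.4 131.9] 100 [ 671.  -135.4  108. ] 52.0 139.1
79.8 [387.4 141.8] 129 [ 610.8 -201.2   79.8] 107.7 100.3
108 [387.4 141.8] 129 [ 587.3 -168.9  108. ] 102.9 100.3
79.8 [406.5 160.4] 131 [ 538.3 -178.5   79.8] 104.0 101.1
108 [406.5 160.4] 131 [ 518.1 -147.2  108. ] 99.4 101.1
79.8 [431.9 170.4] 133 [ 479.6 -190.1   79.8] 103.4 100.9
108 [431.9 170.4] 133 [ 461.9 -158.3  108. ] 98.8 100.9
max 206
```

```bash
cat >> h.py <<'E'
ys,yt=np.radians(10.7),np.radians(9.3)
T={0:np.array([479.7,-190.6,79.8]),1:np.array([538.5,-179.4,79.8]),2:np.array([587.3,-169.6,108.])}
u=Ro.from_euler('z',ys).apply([-np.sin(np.radians(20)),0,np.cos(np.radians(20))])
C=np.array([560.7,174.8,0.])
def tray(x,y,z,c=C): return c+Ro.from_euler('z',yt).apply([x,y,z])
def Etilt(k): return (Ro.from_euler('z',ys)*Ro.from_euler('y',-20,degrees=True)*Ro.from_euler('x',np.pi)*Ro.from_euler('z',k*np.pi/2)).as_euler('xyz')
def Edown(k): return (Ro.from_euler('z',yt)*Ro.from_euler('x',np.pi)*Ro.from_euler('z',k*np.pi/2)).as_euler('xyz')
E
python3 - <<'E'
from h import *
from rig import ctrl
for k in(1,-1):
    for nm,p,e in [(f"L{i}{d}",T[i]+u*d,Etilt(k)) for i in(0,1,2) for d in(-41,120,200)]+[(f"t{x}{z}",tray(x,0,z),Edown(k)) for x in(-60,60,-20) for z in(35,250)]:
        q=ctrl.inverse_kinematics(list(p),list(e)); print(k,nm,None if q is None else np.round(q,2))
E
```

```text
1 L0-41 [ 0.45  0.4  -0.07  2.24 -0.68  0.26 -1.92]
1 L0120 [ 0.51  0.07 -0.04  2.2  -0.36  0.62 -2.21]
1 L0200 [ 0.59 -0.05 -0.07  2.13 -0.32  0.82 -2.25]
1 L1-41 [ 0.34  0.45 -0.01  2.14 -0.61  0.29 -2.06]
1 L1120 [ 0.4   0.15 -0.01  2.11 -0.33  0.61 -2.32]
1 L1200 [ 0.49  0.03 -0.07  2.05 -0.28  0.79 -2.36]
1 L2-41 [ 0.24  0.45  0.06  2.03 -0.5   0.38 -2.23]
1 L2120 [ 0.34  0.18 -0.    2.   -0.27  0.68 -2.43]
1 L2200 [ 0.42  0.07 -0.06  1.94 -0.23  0.84 -2.46]
1 t-6035 [ 0.44  0.84 -1.18  2.    0.95  1.01  2.08]
1 t-60250 [ 0.5   0.43 -1.17  1.8   0.42  1.2   2.51]
1 t6035 [ 0.37  0.99 -1.19  1.71  1.    1.17  2.2 ]
1 t60250 [ 0.37  0.68 -1.18  1.53  0.63  1.36  2.45]
1 t-2035 [ 0.42  0.89 -1.18  1.91  0.97  1.07  2.11]
1 t-20250 [ 0.46  0.52 -1.17  1.72  0.5   1.25  2.47]
-1 L0-41 [ 0.8   0.45 -0.49  2.22  0.08  0.22  0.5 ]
-1 L0120 [ 0.95  0.1  -0.5   2.18 -0.28  0.61  0.85]
-1 L0200 [ 0.96 -0.04 -0.42  2.11 -0.34  0.82  0.92]
-1 L1-41 [ 0.71  0.5  -0.48  2.12  0.22  0.27  0.31]
-1 L1120 [ 0.86  0.19 -0.52  2.09 -0.15  0.6   0.66]
-1 L1200 [ 0.88  0.05 -0.47  2.04 -0.25  0.79  0.76]
-1 L2-41 [ 0.69  0.51 -0.53  2.01  0.27  0.37  0.21]
-1 L2120 [ 0.81  0.22 -0.54  1.98 -0.07  0.67  0.53]
-1 L2200 [ 0.83  0.1  -0.49  1.92 -0.17  0.84  0.62]
-1 t-6035 [ 0.12  0.57 -0.67  2.01  0.53  0.73 -0.72]
-1 t-60250 [ 0.36  0.34 -0.95  1.81  0.3   1.15 -0.52]
-1 t6035 [ 0.06  0.71 -0.61  1.73  0.51  0.87 -0.61]
-1 t60250 [ 0.17  0.51 -0.77  1.54  0.37  1.24 -0.5 ]
-1 t-2035 [ 0.09  0.61 -0.63  1.92  0.51  0.77 -0.67]
-1 t-20250 [ 0.29  0.4  -0.88  1.72  0.33  1.18 -0.52]
```

```bash
cat >> h.py <<'E'
def log(ctrl,m):
    s=ctrl.read_state(); print(m,round(s["clock"],1),"p",np.round(s["position"],1),"F",np.round(s["wrist_force"],1),"gap",round(s["finger_gap"],1),"grip",np.round(s["grip_force"],1),flush=True); return s
def pick(ctrl,i,d,first=False):
    e=list(Etilt(-1)); L=lambda k:list(T[i]+u*k)
    ctrl.reach(L(70),e); ctrl.set_gripper(34,15)
    ctrl.servo_line(L(-d),v=120,orientation=e); log(ctrl,"at")
    ctrl.set_gripper(0,15); s=log(ctrl,"closed")
    ctrl.servo_line(L(85),v=130,orientation=e)
    p=T[i]+u*85; p[2]=260; ctrl.servo_line(list(p),v=250,orientation=e); log(ctrl,"lifted")
def over(ctrl,x,z=200):
    ctrl.reach(list(tray(x,0,z)),list(Edown(-1))); log(ctrl,"over")
def snap(ctrl,names=("top","scene"),tag=""):
    o={}
    for n in names:
        s=ctrl.snapshot(n); np.savez(f"{n}{tag}.npz",**s); cv2.imwrite(f"pics/{n}{tag}.png",s["pixels"][:,:,::-1]); o[n]=s
    return o
E
python3 - <<'E'
from h import *
from rig import ctrl
pick(ctrl,0,36)
over(ctrl,-60,130)
snap(ctrl,tag="1")
a=cv2.imread("pics/top1.png")[150:300,200:350];b=cv2.imread("pics/scene1.png")[150:330,200:400]
cv2.imwrite("pics/v1.png",cv2.convertScaleAbs(np.hstack([cv2.resize(a,(400,400)),cv2.resize(b,(400,360))[:400] if 0 else cv2.resize(b,(400,400))]),alpha=1.5))
E
```

```text
at 3.9 p [ 492.  -188.5   46.5] F [ 0.5 -0.4  0.7] gap 33.9 grip 0.0
closed 4.4 p [ 492.  -188.5   46.3] F [-1.9 -0.8  3.4] gap 8.1 grip 15.0
lifted 6.1 p [ 450.8 -195.7  259.4] F [-0.7 -0.  -1.4] gap 7.7 grip 15.0
over 7.5 p [501.4 163.8 129.3] F [-0.  -0.1 -0.5] gap 7.6 grip 15.0
```

View pics/v1.png

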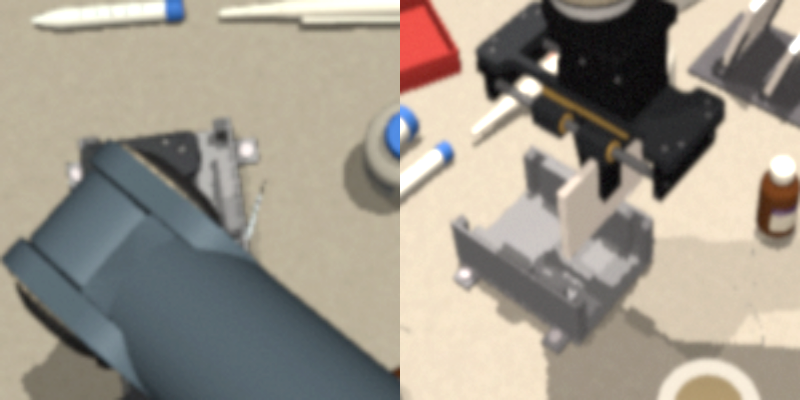

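Top view: the arm hides the tray. Scene view: gate upright in the fingers above the near slot, with its lower front corner at about (283,266). I'll lower it to just above the walls and overlay the predicted corners to check alignment.

```bash
cat >> h.py <<'E'
def overlay(s,pts,roi,k,fn):
    x,y,w,h=roi; im=cv2.convertScaleAbs(cv2.resize(s["pixels"][y:y+h,x:x+w,::-1],(w*k,h*k),interpolation=cv2.INTER_CUBIC),alpha=1.4)
    for P,c in pts:
        p=((proj(s,P)-[x,y]+.5)*k).astype(int); cv2.drawMarker(im,tuple(int(v) for v in p),c,cv2.MARKER_CROSS,9,1)
    cv2.imwrite(fn,im)
E
python3 - <<'E'
from h import *
from rig import ctrl
ctrl.servo_line(list(tray(-60,0,96)),v=100); st=log(ctrl,"low")
s=snap(ctrl,("scene",),"2")["scene"]
f=st["position"][2]-34
pts=[(tray(-60+dx,dy,f+z),(0,0,255)) for dx in(-4,4) for dy in(-52,52) for z in(0,70)]
pts+=[(tray(x+dx,y,54),(0,255,0)) for x,w in((-60,5.5),(60,5.5),(-20,5)) for dx in(-w,w) for y in(-54,-44,44,54)]
pts+=[(tray(x,y,54),(255,0,0)) for x in(-75,75) for y in(-58,58)]
overlay(s,pts,(222,195,120,110),6,"pics/v2.png")
E
```

```text
low 8.1 p [501.3 165.1  95.7] F [-0.9 -0.6 -1.6] gap 8.1 grip 15.0
```

View pics/v2.png

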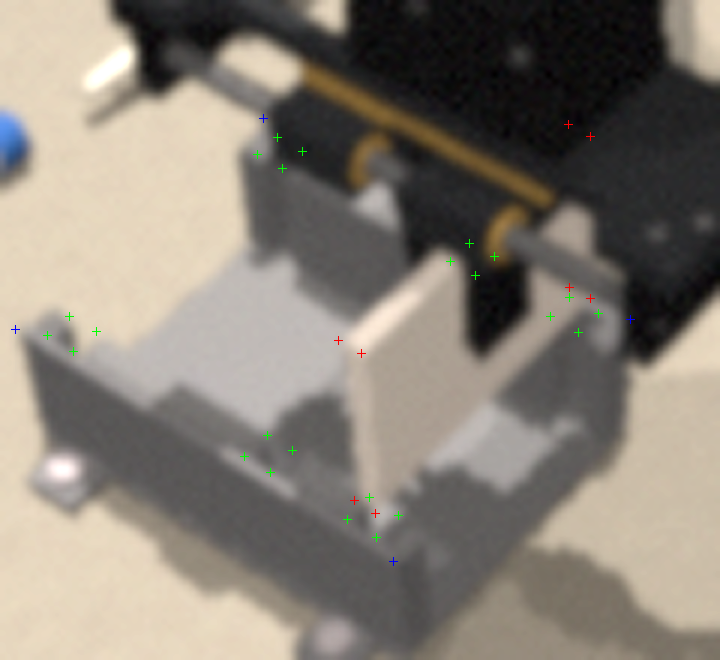

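The overlay shows the gate (lower front corner at about (370,500)) aligned with the near groove to within image accuracy. I'll insert it with force-guarded, compliant steps.

```bash
cat >> h.py <<'E'
def insert(ctrl,x,zend,off=(0,0),step=2.5,flim=8.,slow=None):
    """lower TCP to tray z=zend, yielding sideways to contact force; stops when pressed by flim"""
    o=np.array([*off],float); F0=np.array(ctrl.read_state()["wrist_force"]); z=ctrl.read_state()["position"][2]; n=0; e=list(Edown(-1))
    while n<70:
        n+=1; s=ctrl.read_state(); f=Ro.from_euler('z',-yt).apply(np.array(s["wrist_force"])-F0)
        if np.abs(f).max()>1.5: print(n,"z",round(s["position"][2],1),"cmd",round(z,1),"f",f.round(1),"o",o.round(1),flush=True)
        if f[2]>flim and z<=zend+4: break
        o+=np.clip(0.25*f[:2]*(np.abs(f[:2])>1.5),-.8,.8)
        if f[2]<flim:
            if z<=zend: break
            z=max(z-step,zend)
        elif np.abs(f[:2]).max()<1.5: print("blocked"); break
        ctrl.servo_line(list(tray(x+o[0],o[1],z)),v=40,orientation=e)
    log(ctrl,"end"); return o
E
python3 - <<'E'
from h import *
from rig import ctrl
insert(ctrl,-60,39)
s=snap(ctrl,("scene",),"3")["scene"]
overlay(s,[],(222,195,120,110),6,"pics/v3.png")
E
```

```text
3 z 91.1 cmd 91.2 f [-0.6 -1.5 -0.5] o [0. 0.]
5 z 86.0 cmd 86.2 f [-0.4 -1.7  0.3] o [ 0.  -0.4]
10 z 73.5 cmd 73.7 f [-0.3 -1.5 -1.2] o [ 0.  -0.8]
24 z 39.7 cmd 39 f [-2.1 -1.7  6.1] o [ 0.  -1.2]
end 13.9 p [502.  164.1  39.7] F [-1.5 -1.2  5.6] gap 7.8 grip 15.0
```

The gate went down freely to the floor (TCP 39.7, 6 N). Release it and carry on with the second gate.

```bash
sed -i 's/>1.5),-.8/>2.5),-.8/; s/max()<1.5: print/max()<2.5: print/' h.py; python3 - <<'E'
from h import *
from rig import ctrl
ctrl.set_gripper(30,15); log(ctrl,"rel")
p=np.array(ctrl.read_state()["position"]); ctrl.servo_line([p[0],p[1],260],v=200)
p=T[1]+u*120; p[2]=260; ctrl.reach(list(p),list(Etilt(-1)))
s=snap(ctrl,tag="4")
pick(ctrl,1,36)
over(ctrl,60,130); ctrl.servo_line(list(tray(60,0,94)),v=100)
insert(ctrl,60,39)
snap(ctrl,("scene",),"5")
a=cv2.resize(s["top"]["pixels"][170:290,200:340,::-1],(400,343)); b=cv2.resize(s["scene"]["pixels"][190:310,220:360,::-1],(400,343)); cv2.imwrite("pics/v4.png",cv2.convertScaleAbs(np.hstack([a,b]),alpha=1.5))
E
```

```text
rel 14.7 p [501.7 164.   39. ] F [-0.  -0.4  0.2] gap 29.8 grip 0.0
at 19.3 p [ 550.8 -177.2   46.4] F [ 0.  -0.7 -0.6] gap 34.4 grip 0.0
closed 19.9 p [ 551.1 -177.2   46.4] F [-0.4  0.4  1.8] gap 7.9 grip 15.0
lifted 21.5 p [ 509.5 -184.8  259.5] F [-0.9  0.  -1.2] gap 7.9 grip 15.0
over 23.0 p [620.4 182.6 129.8] F [ 0.7 -0.6  0.4] gap 7.7 grip 15.0
4 z 85.5 cmd 85.8 f [-0.6 -1.8 -0.4] o [0. 0.]
14 z 60.5 cmd 60.8 f [-0.4 -1.5 -0.6] o [0. 0.]
15 z 58.0 cmd 58.3 f [-0.7 -1.7  0.4] o [0. 0.]
16 z 55.5 cmd 55.8 f [-0.3 -1.7 -0.5] o [0. 0.]
17 z 53.0 cmd 53.3 f [-2.5 -1.4 -0.7] o [0. 0.]
18 z 50.5 cmd 50.8 f [-1.5 -1.1 -0.9] o [0. 0.]
22 z 40.6 cmd 40.8 f [-1.2 -2.1 -0. ] o [0. 0.]
23 z 40.3 cmd 39 f [-3.5 -1.5  6.5] o [0. 0.]
end 29.0 p [620.1 184.6  40.3] F [-2.6 -0.8  6.4] gap 8.0 grip 15.0
```

View pics/v4.png

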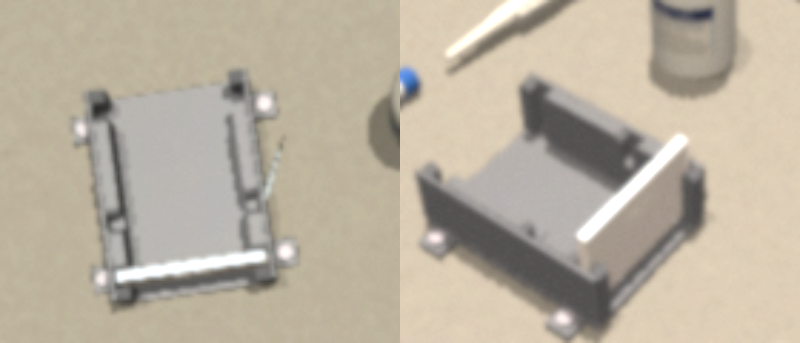

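Gate 1 stands fully seated in the near slot (top view, white bar at (190,266)), and gate 2 reached the floor too. Now the comb.

```bash
python3 - <<'E'
from h import *
from rig import ctrl
ctrl.set_gripper(30,15); log(ctrl,"rel")
p=np.array(ctrl.read_state()["position"]); ctrl.servo_line([p[0],p[1],280],v=200)
p=T[2]+u*120; p[2]=280; ctrl.reach(list(p),list(Etilt(-1)))
s=snap(ctrl,tag="6")
a=cv2.resize(s["top"]["pixels"][170:290,200:340,::-1],(400,343)); b=cv2.resize(s["scene"]["pixels"][190:310,220:360,::-1],(400,343)); cv2.imwrite("pics/v6.png",cv2.convertScaleAbs(np.hstack([a,b]),alpha=1.5))
b=[b for b in blobs(s["top"],(215,180,95,100),130,60,300)]
for q in b: print(q[0],q[4],Ro.from_euler('z',-yt).apply(ray(s["top"],q[0],76)-C).round(1))
b=[b for b in blobs(s["scene"],(222,180,125,120),165,60,300)]
for q in b: print(q[0],q[4],Ro.from_euler('z',-yt).apply(ray(s["scene"],q[0],76)-C).round(1))
E
```

```text
rel 29.8 p [619.9 184.5  39. ] F [ 0.1 -0.9  0.5] gap 29.8 grip 0.0
[258.25017373 202.45633542] 233 [59.6 -2.3 76. ]
[266.39428509 262.39091699] 244 [-60.   -2.1  76. ]
[262.33570581 189.00474496] 136 [111.8 -93.9  76. ]
[249.93605208 226.91058778] 175 [59.6  0.9 76. ]
[299.89856 256.13936] 189 [-60.1   2.2  76. ]
```

View pics/v6.png

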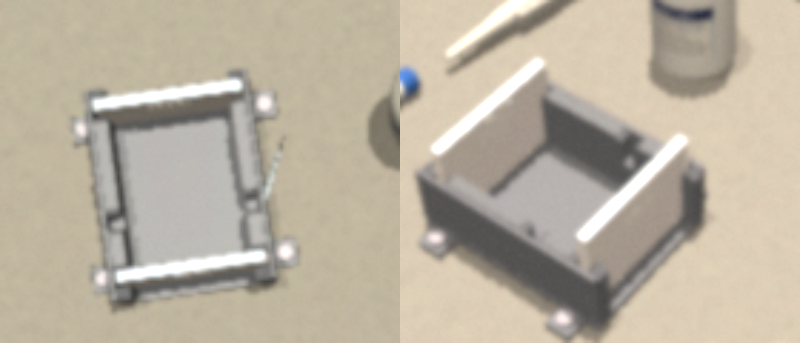

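Both gates are seated: the top edges sit at tray x = +59.6 and −60, with y about −0.7 and 0. Tray calibration is good, so I'll go for the comb.

```bash
python3 - <<'E'
from h import *
from rig import ctrl
pick(ctrl,2,36)
p=np.array(ctrl.read_state()["position"])
over(ctrl,-20,190); ctrl.servo_line(list(tray(-20,0,126)),v=100)
insert(ctrl,-20,71)
s=snap(ctrl,("scene",),"7")["scene"]; overlay(s,[],(222,165,130,130),4,"pics/v7.png")
E
```

```text
at 34.6 p [ 599.7 -167.4   74.8] F [0.2 0.6 0.1] gap 33.8 grip 0.0
closed 35.1 p [ 599.7 -167.4   74.5] F [-0.  -0.1  2. ] gap 7.8 grip 15.0
lifted 36.7 p [ 558.8 -174.9  260.1] F [-0.2 -0.1 -1.6] gap 7.7 grip 15.0
over 38.0 p [541.4 169.9 189.4] F [ 0.2  0.2 -1.8] gap 7.9 grip 15.0
2 z 124.2 cmd 123.9 f [ 1.9 -1.1  0.7] o [0. 0.]
7 z 111.2 cmd 111.4 f [ 1.8 -0.9  0.2] o [0. 0.]
9 z 106.2 cmd 106.4 f [ 1.5 -0.8 -0.4] o [0. 0.]
11 z 101.2 cmd 101.4 f [ 0.8 -1.5  1. ] o [0. 0.]
12 z 98.7 cmd 98.9 f [ 1.8 -1.5  0.2] o [0. 0.]
13 z 96.2 cmd 96.4 f [ 1.6 -0.4 -0.1] o [0. 0.]
14 z 93.7 cmd 93.9 f [ 2.  -0.8  0.2] o [0. 0.]
17 z 86.2 cmd 86.4 f [ 2.  -1.3 -0.3] o [0. 0.]
21 z 76.2 cmd 76.4 f [ 1.5 -0.7  0.5] o [0. 0.]
23 z 72.0 cmd 71.4 f [ 0.1 -0.7  5.6] o [0. 0.]
24 z 72.0 cmd 71 f [ 0.2 -2.1  8.5] o [0. 0.]
end 44.5 p [541.5 171.9  72. ] F [-0.9 -1.4  7.5] gap 8.0 grip 15.0
```

The comb stopped at TCP 72.0, exactly the seated height. Release, retract and check.

```bash
python3 - <<'E'
from h import *
from rig import ctrl
ctrl.set_gripper(30,15); log(ctrl,"rel")
p=np.array(ctrl.read_state()["position"]); ctrl.servo_line([p[0],p[1],280],v=200)
ctrl.reach([450,-150,300],list(Edown(-1)))
s=snap(ctrl,tag="8")
for n,r,th in(("top",(215,180,95,100),130),("scene",(222,180,125,120),165)):
    for q in blobs(s[n],r,th,60,600):
        print(n,q[4],[Ro.from_euler('z',-yt).apply(ray(s[n],q[0],z)-C).round(1) for z in(76,108)])
a=cv2.resize(s["top"]["pixels"][170:290,200:340,::-1],(400,343)); b=cv2.resize(s["scene"]["pixels"][170:290,220:360,::-1],(400,343)); cv2.imwrite("pics/v8.png",cv2.convertScaleAbs(np.hstack([a,b]),alpha=1.5))
log(ctrl,"")
E
```

```text
rel 45.3 p [540.9 171.6  70.9] F [-0.4  1.1  0.1] gap 29.8 grip 0.0
top 233 [array([59.6, -2.4, 76. ]), array([ 53.9,  -4.5, 108. ])]
top 256 [array([-16.2,   1.5,  76. ]), array([-19.8,  -0.7, 108. ])]
top 243 [array([-60. ,  -2.1,  76. ]), array([-62.4,  -4.2, 108. ])]
scene 135 [array([111.8, -94.3,  76. ]), array([ 85.3, -68.3, 108. ])]
scene 174 [array([59.6,  0.8, 76. ]), array([ 35.8,  22. , 108. ])]
scene 184 [array([  0.8, -21.2,  76. ]), array([-20.1,   1.1, 108. ])]
scene 178 [array([-60.2,   1.7,  76. ]), array([-78. ,  22.9, 108. ])]
 47.9 p [ 450.6 -148.5  300. ] F [0.3 0.1 0.2] gap 29.8 grip 0.0
```

View pics/v8.png

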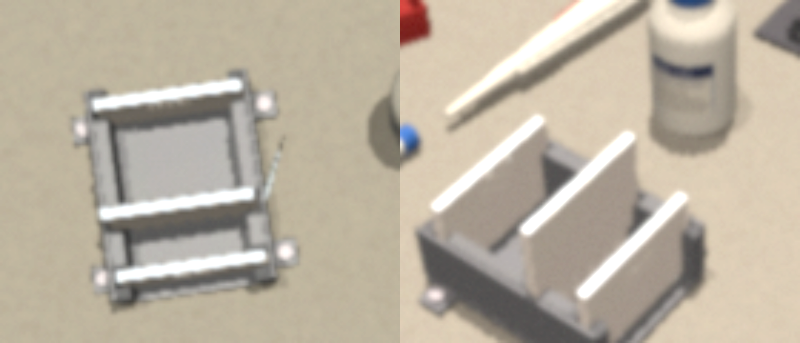

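All three plates stand seated. In tray x the gates are at +59.6 and −60 and the comb is at −20, with its top at the height expected when fully home.

```bash
python3 -c "
from rig import ctrl
print(ctrl.finish_job())"
```

```text
the job is handed in; nothing more can be done
None
```

I handed the job in at about 48 s of the 72 s allowed: the camera check showed both gates down in the end slots and the comb fully home in its notch, with insertion forces under about 9 N; no verdict was returned, and I did not measure the bystanders afterwards.

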